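# Index the banding wheel to panel three and lock it

### The arm

A 6-joint arm with a two-finger parallel gripper is mounted at the origin on the work surface; the furniture and walls round the work are solid. World frame = base frame: x ahead of the robot, y to its left, z up, the work surface at z = 0. Lengths are in m, angles in rad, forces in N, time in s.
With the tool pointing down it reaches from about 0.375 to 0.975 m from the base axis. Payload 3.8 kg.
Tool frame: the origin (TCP) lies at the very end of the fingers, on their centre line; the grasp point (between the pads) lies 19 mm behind it; x points along the fingers, y is the direction in which the jaws open and shut, and the axes are right-handed (so a half turn about x gives the same grasp; the last joint's range is limited). The gripper opens to 88 mm and grips with 3 to 60 N. Pads are 18 mm wide; open, the fingers measure 123 mm over their backs; the gripper's body (75 mm by 187 mm) begins 45 mm behind the grasp point.
Start: joints at [-1.14, 0.264, 1.604, -0, 1.274, -0.037], TCP at [0.304, -0.602, 0.239] pointing down, gripper open.
Joint ranges: [-2.63, 2.63], [-0.94, 2.18], [0.31, 2.57], [-1.31, 4.45], [0, 2.66], [-2.55, 2.55]. Speed limits (rad/s): [2.57, 2.57, 3.14, 3.14, 3.14, 3.14].

### API

Orientations are given as a 3x3 rotation matrix whose columns are the frame's x, y, z axes.
In Python, from cell import robot, capture, job, status gives the robot as it stands. The module is installed in compiled form; this text tells all that it offers. Calls block until the motion is done:
- robot.goto(position, orientation): joint-space move of the TCP to a pose.
- robot.move_linear(position, rotation=None, max_speed=0.15): straight line of the TCP; rotation=None keeps the orientation; max_speed is the mean speed in m/s.
- robot.move_j(angles): joint-space move.
- robot.gripper_open() and robot.close_gripper(strength=None): open the fingers fully, or close them until they stop; strength is the grip in N (None keeps the last).
- robot.sleep(seconds).
- robot.solve_ik(position, orientation): joint angles nearest the present ones, or None.
- capture(name): name is "side" or "top" or "wrist"; returns a dict with "frame" (420x560x3 uint8, red, green, blue), "depth" (420x560 float32, m along the optical axis (not along the pixel's ray), 0 where there is no reading), "fx", "fy", "cx", "cy" (pixels), "eye" and "rotation" of the camera in the world. Camera axes: x right, y up, looking along -z (the intrinsics and any distortion apply to the point x, -y, -z); pixel columns grow to the right and rows downward; lengths in m; the calibration is good to about 2 mm. A picture is of the moment at which its call begins.
A pose or a line that the arm cannot do raises robot.MotionError and nothing moves.
- job.finish_job(): hands the job in, once; it reports no verdict.
Readings, each from a call of its own:
- status.current_t(): time.
- status.current_joints(): joint angles.
- status.current_joint_velocities(): joint speeds.
- status.current_tau(): joint torques, N m.
- status.current_eef_pos(): TCP position.
- status.current_orientation(): TCP orientation.
- status.current_contact_force(): force on the tool from outside, world axes, zero at the start.
- status.current_moment(): the same for the moment, N m.
- status.current_opening(): finger opening in m.
Only numpy, scipy, OpenCV 4.12 (cv2) and the standard library are available. Lean on these libraries where they do the work, as an engineer would, in place of code of your own. Each camera call takes 0.05 s, during which the arm holds its last target.

### The job

The bowl on the indexing wheel is painted panel by panel and panel three comes next: push the wheel round by the upright tab on its rim, click by click, until the three-dot mark stands at the fixed pointer, then push the lock lever home so that its nose sits fully in the notch. Nothing is picked up: leave the wheel standing where it is, keep off the freshly painted bowl, which simply rides round on the wheel, and leave the other things undisturbed.

Things in the scene. Friction and masses are not known exactly. Their poses are not given: they have to be found in the camera images.
- index_wheel: Indexing banding wheel (decorator's turntable), loose but heavy (6.4 kg), on rubber feet. Foot 170 mm across; on it turns an aluminium head 190 mm across, its flat top 75 mm above the table. Origin: centre of the underside, on the head's axis. -x: to the pointer; +y: side of the lock lever; z up
- wheel_center (a point): Centre of the flat top of the head, on its axis, 75 mm above the table
- pointer_spot (a point): Fixed to the base: the spot 81 mm from the axis, level with the head's top, just inward of the steel pointer (small arrow on an upright, top 72 mm above the table, 101 to 111 mm from the axis, on the wheel's -x side). A mark is at the pointer when its middle lies on this spot
- three_dot_mark (a point): Middle of the mark of three black dots in a row, engraved on the head's top 81 mm from the axis; turns with it. Six marks of one to six dots (9 mm dots; four, five and six in two rows) sit every 60 degrees; seen from above their numbers rise clockwise
- thumb_tab: Upright steel tab on the head's rim, turns with it: a plate 26 mm along the radius, 7 mm thick, 76 to 114 mm above the table, 97 to 123 mm from the axis; a 4 mm thick foot strip runs inward to 72 mm. Origin: the plate's centre; x radially outward, y along the turning (counter-clockwise), which its broad faces look along. A quarter turn counter-clockwise of the three-dot mark. Its way is clear
- index_head (a joint): Turn of the head in rad, counter-clockwise from above positive, no end stops, turns either way. 0: one-dot mark at the pointer; 2.094 (give or take whole turns): three-dot mark. A sprung roller clicks it in every 60 degrees: pushed over 30 degrees past a station it snaps on to the next by itself, to within 2 degrees. At the tab this takes up to about 8 N
- lock_lever (a joint): Turn of the lock lever on its upright pivot in rad: 0 locked home, 0.42 fully open (end stops); grows counter-clockwise from above. Stays where it is left (about 1 N at the grip). At 0 its nose fills one of six notches under the head's rim; away from a station the nose lands on the rim and the lever stops at about 0.2. Open by over 0.26 the head turns freely
- lever_grip (a point): Middle of the lever's upright black grip (17 to 19 mm thick, from 47 to 98 mm above the table; this point is 80 mm up), 65 mm from the pivot and 169 mm from the wheel's axis when locked. Locking moves it about 20 mm clockwise about the pivot, towards the wheel's +x
- lever_pivot (a point): Axis of the lock lever, fixed to the base (given 75 mm above the table; the lever itself lies at 47 to 64 mm)
- painted_bowl: White painted bowl, 117 mm across and 56 mm high, upside down and loose in the middle of the head. Origin: centre of its rim plane, 75 mm above the table
- colour_bowl: Small black colour bowl 58 mm across, 25 mm high, beside the wheel. Origin: underside
- red_lid_jar: White paint jar with a red lid, 50 mm across, 50 mm high. Origin: underside
- brush_cup: Cup full of brushes, 151 x 141 mm, 218 mm high. Origin: underside

How it is judged:
On the way, in this order (a step that is already met when the one before it is completed fails the run):
1. a finger pushes on the upright tab (contact force between the fingers and thumb_tab above 0.3 N and horizontal distance between three_dot_mark and pointer_spot above 0.03 m), for 0.05 s.
2. the three-dot mark has clicked in at the pointer while the lock lever is still open (horizontal distance between three_dot_mark and pointer_spot below 0.007 m and value of joint lock_lever above 0.1 rad), for 0.2 s.
3. the lock lever is home (value of joint lock_lever below 0.05 rad), for 0.2 s.
At the end, for the whole second after the job is handed in: The three-dot mark lies within 5 mm of the pointer spot, the lock lever is home (under 0.05 rad), the head stands still, and the painted bowl sits flat and at rest on the head, its centre within 12 mm of the axis (horizontal distance between three_dot_mark and pointer_spot below 0.005 m and value of joint lock_lever below 0.05 rad and velocity of joint index_head between -0.05 and 0.05 rad/s and horizontal distance between painted_bowl and wheel_center below 0.012 m and angle between painted_bowl's own z axis and vertical below 0.05 rad and linear speed of painted_bowl below 0.02 m/s); the robot touches nothing.
It fails at once if the painted bowl is touched by the robot (contact force between any of the fingers, the arm and painted_bowl above 0.5 N).
It fails at once if the painted bowl is lifted off the wheel or shoved off its middle (height (world z) of painted_bowl above 0.09 m or horizontal distance between painted_bowl and wheel_center above 0.015 m).
It fails at once if the wheel is lifted, tipped or shoved along the table by more than 20 mm (height (world z) of index_wheel above 0.008 m or angle between index_wheel's own z axis and vertical above 0.05 rad or distance of index_wheel from where it was at the start of the episode above 0.02 m).
It fails at once if another thing on the table is moved by more than 20 mm (distance of any of colour_bowl, red_lid_jar, brush_cup from where it was at the start of the episode above 0.02 m).
It also fails if it takes over 54 s, if anything falls off the work surface, if the arm or the gripper's body presses on something with over 40 N, if the wrist force passes 120 N, or if a joint passes its speed limit or range.

## Working session

There is one attempt and no reset: what is moved stays moved. The work goes in short steps, each a Python script; the robot and the scene stay as the last script left them, time stands still between calls to the robot, and variables do not carry over. Pictures are saved under pics/ and viewed, and the job is handed in when it is done.

```bash
mkdir -p pics; cat > h.py <<'E'
import numpy as np, cv2
from cell import robot, capture, job, status
def snap(cam,name):
    d=capture(cam); cv2.imwrite(f'pics/{name}.png',d['frame'][:,:,::-1]); np.savez(f'pics/{name}.npz',**d); return d
def ray(d,u,v):
    r=d['rotation']@np.array([(u-d['cx'])/d['fx'],-(v-d['cy'])/d['fy'],-1.]); return np.array(d['eye']),r
def onz(d,u,v,z):
    e,r=ray(d,u,v); return e+r*(z-e[2])/r[2]
def dep(d,u,v):
    e,r=ray(d,u,v); return e+r*d['depth'][int(v),int(u)]
def proj(d,p):
    c=np.array(d['rotation']).T@(np.array(p)-d['eye']); return d['cx']+d['fx']*c[0]/-c[2], d['cy']-d['fy']*c[1]/-c[2]
E
python3 - <<'E'
from h import *
for c in ['top','side','wrist']:
    d=snap(c,c+'0'); print(c,d['eye'],d['rotation'],d['fx'],d['cx'],d['cy'],[k for k in d])
print(status.current_t(),status.current_orientation(),status.current_opening())
E
```

```text
top [ 0.41024618 -0.03323295  0.97828842] [[ 0.01026174  0.98599316 -0.16646977]
 [-0.99989732  0.00845271 -0.0115719 ]
 [-0.0100027   0.16657142  0.98597865]] 416.86781074080506 281.02686004233254 212.4011509907417 ['frame', 'depth', 'fx', 'fy', 'cx', 'cy', 'eye', 'rotation']
side [0.35688771 1.01267925 0.52516978] [[-0.98121137  0.04734052 -0.18703773]
 [-0.1910994  -0.37190479  0.9083875 ]
 [-0.02655669  0.92706294  0.37396396]] 520.3484619360012 280.72705695536416 196.33178999499546 ['frame', 'depth', 'fx', 'fy', 'cx', 'cy', 'eye', 'rotation']
wrist [ 0.3659864  -0.5722746   0.38373881] [[ 0.45089921  0.86008763  0.23861929]
 [-0.89257396  0.43486962  0.11916433]
 [-0.00127651 -0.26671647  0.96377419]] 371.60369635102023 281.6195684698746 204.63766606035594 ['frame', 'depth', 'fx', 'fy', 'cx', 'cy', 'eye', 'rotation']
0.15 [[-7.05402987e-04  4.50964268e-01 -8.92541725e-01]
 [ 1.60754108e-03 -8.92540283e-01 -4.50964810e-01]
 [-9.99998459e-01 -1.75290941e-03 -9.53430047e-05]] 0.08789644085663972
```

View pics/top0.png

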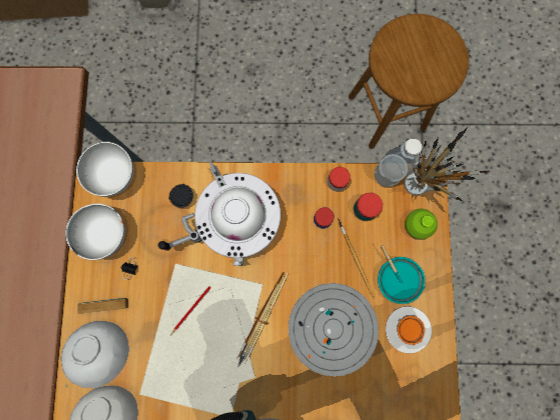

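View pics/side0.png

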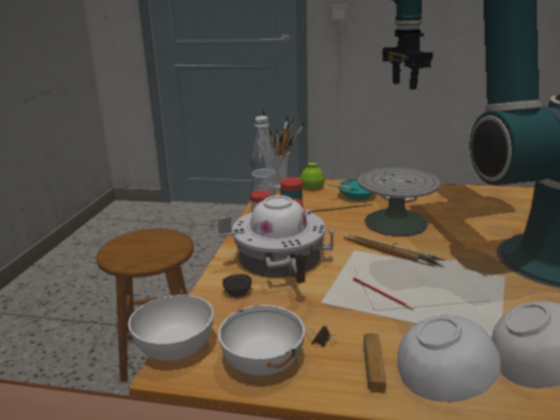

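```bash
python3 - <<'E'
from h import *
im=cv2.imread('pics/top0.png')[150:290,140:310]
cv2.imwrite('pics/top0z.png',cv2.resize(im,None,fx=4.2,fy=4.2,interpolation=cv2.INTER_CUBIC))
d=dict(np.load('pics/top0.npz'))
print(onz(d,238,216,.075),onz(d,163,245,.098),onz(d,215,172,.114), onz(d,238,262,.072))
print(dep(d,238,250),dep(d,163,245),dep(d,215,172))
E
```

```text
[0.55392706 0.07180711 0.075     ] [0.48664855 0.22657475 0.098     ] [0.64268927 0.11919484 0.114     ] [0.45362952 0.06938673 0.072     ]
[0.47936446 0.06980571 0.0745752 ] [0.48688254 0.22737042 0.09530407] [0.64338083 0.11964834 0.11142858]
```

View pics/top0z.png

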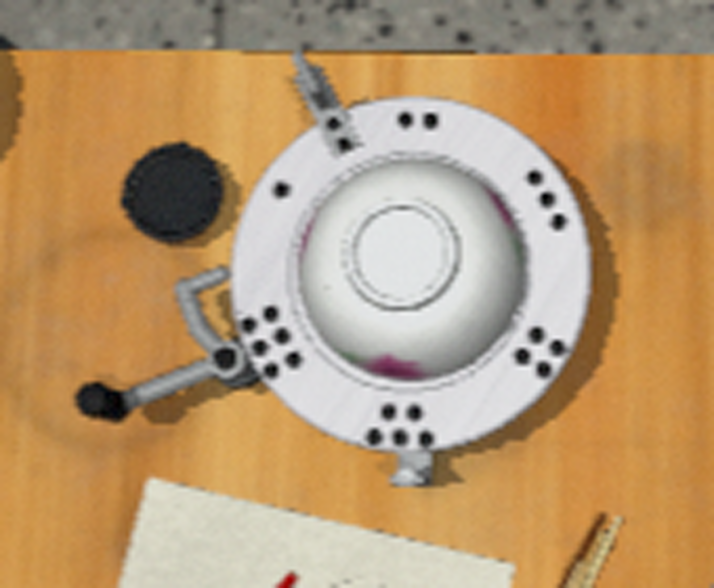

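```bash
cat > meas.py <<'E'
from h import *
from scipy.optimize import least_squares
def dots(d):
    f=d['frame'].astype(int); m=(f.max(2)<85).astype(np.uint8)
    big=cv2.resize(d['frame'],None,fx=6,fy=6,interpolation=cv2.INTER_CUBIC)
    m=(big.max(2)<95).astype(np.uint8)
    n,l,s,c=cv2.connectedComponentsWithStats(m)
    P=[]
    for i in range(1,n):
        u,v=(c[i]+.5)/6-.5
        if 40<s[i][4]<900:
            p=onz(d,u,v,.075)
            if abs(np.hypot(p[0]-.554,p[1]-.072)-.081)<.016: P.append([p[0],p[1],s[i][4],u,v])
    return np.array(P)
if __name__=='__main__':
    d=dict(np.load('pics/top0.npz'))
    P=dots(d)
    for p in P: print(p.round(4), np.degrees(np.arctan2(p[1]-.072,p[0]-.554)).round(1), np.hypot(p[0]-.554,p[1]-.072).round(4))
    # head outline by depth/white
    hsv=cv2.cvtColor(d['frame'],cv2.COLOR_RGB2HSV)
    w=((hsv[:,:,1]<40)&(hsv[:,:,2]>120)).astype(np.uint8); w[:160]=0;w[275:]=0;w[:,:190]=0;w[:,300:]=0
    c=max(cv2.findContours(w,0,1)[0],key=cv2.contourArea)[:,0]
    Q=np.array([onz(d,u,v,.075)[:2] for u,v in c])
    r=least_squares(lambda x:np.hypot(*(Q-x[:2]).T)-x[2],[.554,.072,.095],loss='soft_l1',f_scale=.002); print('head',r.x)
E
python3 meas.py
```

```text
[6.397000e-01 7.850000e-02 2.600000e+02 2.360462e+02 1.780090e+02] 4.4 0.086
[6.393000e-01 6.510000e-02 2.830000e+02 2.420621e+02 1.782512e+02] -4.6 0.0855
[6.372000e-01 1.167000e-01 2.330000e+02 2.189331e+02 1.789968e+02] 28.3 0.0944
[6.259000e-01 1.104000e-01 2.790000e+02 2.215672e+02 1.839149e+02] 28.1 0.0816
[6.088000e-01 9.300000e-03 2.510000e+02 2.668191e+02 1.918038e+02] -48.8 0.0832
[6.010000e-01 1.430000e-01 2.740000e+02 2.065219e+02 1.947494e+02] 56.5 0.0852
[5.972000e-01 2.600000e-03 2.670000e+02 2.697868e+02 1.969535e+02] -58.1 0.0818
[ 5.852000e-01 -3.600000e-03  2.600000e+02  2.725083e+02  2.023058e+02] -67.6 0.0818
[5.351000e-01 1.459000e-01 2.880000e+02 2.039850e+02 2.242159e+02] 104.4 0.0763
[5.290000e-01 1.573000e-01 2.860000e+02 1.986649e+02 2.269126e+02] 106.3 0.0889
[5.252000e-01 7.000000e-03 2.880000e+02 2.672778e+02 2.292402e+02] -113.9 0.0711
[5.233000e-01 1.395000e-01 2.890000e+02 2.067010e+02 2.295608e+02] 114.5 0.0741
[5.172000e-01 1.509000e-01 2.910000e+02 2.013789e+02 2.322889e+02] 115.0 0.087
[ 5.185000e-01 -4.100000e-03  2.790000e+02  2.723068e+02  2.32
[... 164 characters left out ...]
76e+02] 125.0 0.0746
[5.071000e-01 3.000000e-03 2.870000e+02 2.689997e+02 2.375351e+02] -124.2 0.0835
[5.052000e-01 1.445000e-01 2.790000e+02 2.040780e+02 2.377721e+02] 123.9 0.0874
[4.844000e-01 8.280000e-02 2.650000e+02 2.320506e+02 2.476104e+02] 171.2 0.0704
[4.841000e-01 6.930000e-02 2.580000e+02 2.382720e+02 2.478172e+02] -177.8 0.07
[4.714000e-01 8.980000e-02 3.060000e+02 2.286547e+02 2.536008e+02] 167.9 0.0845
[4.712000e-01 7.650000e-02 2.790000e+02 2.347625e+02 2.537488e+02] 176.9 0.083
[4.705000e-01 6.320000e-02 2.850000e+02 2.409132e+02 2.540944e+02] -174.0 0.0839
[4.632000e-01 5.680000e-02 7.000000e+01 2.437690e+02 2.575095e+02] -170.5 0.092
head [0.55876093 0.07562218 0.09535454]
```

```bash
python3 - <<'E'
from h import *
d=dict(np.load('pics/top0.npz'))
C=np.array([.5587,.0743])
for n,(a,b),z in [('pivot',(225,358),.066),('gripa',(95,400),.098),('gripb',(118,404),.075),('tabout',(300,55),.114),('ptr',(412,480),.072)]:
    u,v=140+a/4.2-.4,150+b/4.2-.4
    p=onz(d,u,v,z); q=dep(d,round(u),round(v)); r=p[:2]-C; print(n,u,v,p,q,np.hypot(*r),np.degrees(np.arctan2(r[1],r[0])))
s=dict(np.load('pics/side0.npz'))
im=s['frame'][150:310,190:350,::-1]; cv2.imwrite('pics/side0z.png',cv2.resize(im,None,fx=3.7,fy=3.7,interpolation=cv2.INTER_CUBIC))
im=d['frame'][200:280,140:240,::-1]; cv2.imwrite('pics/top0y.png',cv2.resize(im,None,fx=7,fy=7,interpolation=cv2.INTER_CUBIC))
E
```

```text
pivot 193.17142857142855 234.83809523809524 [0.51245986 0.17061554 0.066     ] [0.5125328  0.17184987 0.06210451] 0.10684022315386354 115.64520330253944
gripa 162.21904761904761 244.83809523809524 [0.48697639 0.22825483 0.098     ] [0.48672776 0.22904053 0.09685769] 0.1698421834972206 114.97960517789149
gripb 167.6952380952381 245.7904761904762 [0.48702122 0.22302629 0.075     ] [0.48684892 0.22326421 0.07172121] 0.16509801828127915 115.73178849506573
tabout 211.02857142857144 162.6952380952381 [0.66324336 0.12850327 0.114     ] [0.66208772 0.12823279 0.1156351 ] 0.11775954068886754 27.405674786035235
ptr 237.69523809523807 263.8857142857143 [0.44957052 0.06993498 0.072     ] [0.44938249 0.06940212 0.07081972] 0.109216739374581 -177.70947553295585
```

View pics/side0z.png

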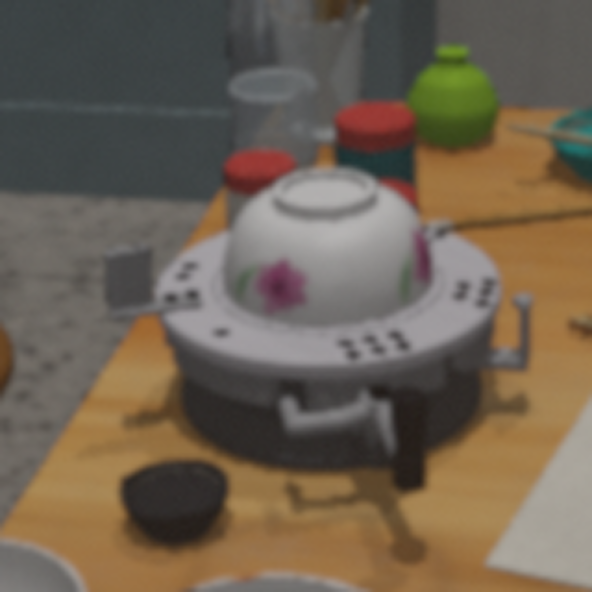

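View pics/top0y.png

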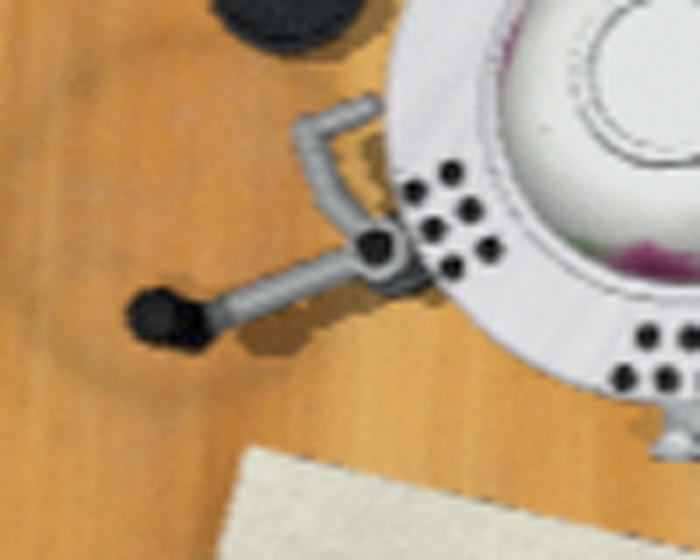

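```bash
cat >> h.py <<'E'
C=np.array([.5587,.0743])
def R(a):  # jaw axis at world angle a (deg), tool down
    a=np.radians(a); x=np.array([0,0,-1.]); y=np.array([np.cos(a),np.sin(a),0]); return np.column_stack([x,y,np.cross(x,y)])
def P(th,r,z): t=np.radians(th); return np.array([C[0]+r*np.cos(t),C[1]+r*np.sin(t),z])
E
python3 - <<'E'
from h import *
for th in range(55,-66,-15):
    for z in (.092,.22): print(th,z,robot.solve_ik(P(th,.112,z),R(th+90)))
E
```

```text
55 0.092 [ 2.21861010e-01  3.30959213e-01  1.80359237e+00 -4.44089210e-16
  1.00704107e+00 -2.30886641e+00]
55 0.22 [ 2.21861010e-01  2.19127210e-01  1.69381232e+00 -4.44089210e-16
  1.22865313e+00 -2.30886641e+00]
40 0.092 [ 1.85519269e-01  3.58408972e-01  1.76623552e+00 -4.44089210e-16
  1.01694816e+00 -2.08340876e+00]
40 0.22 [ 1.85519269e-01  2.49140046e-01  1.65711794e+00 -4.44089210e-16
  1.23533467e+00 -2.08340876e+00]
25 0.092 [ 1.45092386e-01  3.76053235e-01  1.74185973e+00 -4.44089210e-16
  1.02367969e+00 -1.86203625e+00]
25 0.22 [ 1.45092386e-01  2.68437922e-01  1.63309057e+00 -4.44089210e-16
  1.24006416e+00 -1.86203625e+00]
10 0.092 [ 1.02358121e-01  3.83189711e-01  1.73192129e+00 -4.44089210e-16
  1.02648165e+00 -1.64297113e+00]
10 0.22 [ 1.02358121e-01  2.76244427e-01  1.62327542e+00 -4.44089210e-16
  1.24207281e+00 -1.64297113e+00]
-5 0.092 [ 5.90045249e-02  3.79532459e-01  1.73702014e+00 -4.44089210e-16
  1.02504006e+00 -1.42452534e+00]
-5 0.22 [ 5.90045249e-02  2.72243721e-01  1.62831236e+00 -4.44089210e-16
  1.24103657e+00 -1.42452534e+00]
-20 0.092 [ 1.67020306e-02  3.65228202e-01  1.75684798e+00 -4.44089210e-16
  1.01951647e+00 -1.20502845e+00]
-20 0.22 [ 1.67020306e-02  2.56597852e-01  1.64787235e+00 -4.44089210e-16
  1.23712245e+00 -1.20502845e+00]
-35 0.092 [-2.28220193e-02  3.40847565e-01  1.79021543e+00 -4.44089210e-16
  1.01052966e+00 -9.82753108e-01]
-35 0.22 [-2.28220193e-02  2.29937412e-01  1.68069064e+00 -4.44089210e-16
  1.23096461e+00 -9.82753108e-01]
-50 0.092 [-5.77112536e-02  3.07358766e-01  1.83514736e+00 -4.44089210e-16
  9.99086529e-01 -7.55842954e-01]
-50 0.22 [-5.77112536e-02  1.93334302e-01  1.72468414e+00 -4.44089210e-16
  1.22357421e+00 -7.55842954e-01]
-65 0.092 [-8.59196328e-02  2.66109925e-01  1.88901122e+00 -4.44089210e-16
  9.86471512e-01 -5.22251946e-01]
-65 0.22 [-8.59196328e-02  1.48286461e-01  1.77711168e+00 -4.44089210e-16
  1.21619451e+00 -5.22251946e-01]
```

```bash
python3 - <<'E'
from h import *
robot.close_gripper(10)
robot.move_linear([.22,-.42,.3],max_speed=.3)
robot.goto(P(55,.112,.24),R(145))
robot.move_linear(P(55,.112,.092),max_speed=.15)
print(status.current_t(),status.current_opening(),status.current_contact_force(),status.current_eef_pos())
for c in('top','side'): snap(c,c+'1')
E
```

```text
5.9583 0.0004991745406453346 [-0.30849535 -0.21626477  0.28211706] [0.62392957 0.16621642 0.09327177]
```

View pics/side1.png

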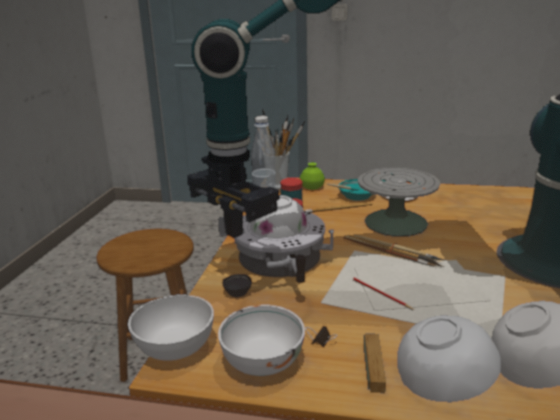

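View pics/top1.png

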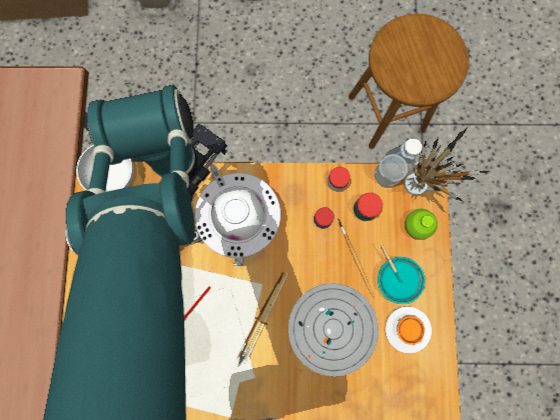

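```bash
python3 - <<'E'
from h import *
f0=np.array(status.current_contact_force())
for th in range(50,4,-5):
    robot.move_linear(P(th,.112,.092),R(th+90),max_speed=.06)
    t=np.radians(th); f=np.array(status.current_contact_force())-f0
    print(th,round(status.current_t(),2),'tang',(f@[-np.sin(t),np.cos(t),0]).round(2),'rad',(f@[np.cos(t),np.sin(t),0]).round(2),f[2].round(2))
snap('top','top2');snap('side','side2')
E
```

```text
50 6.38 tang 0.81 rad -0.04 0.5
45 6.69 tang 0.98 rad 0.25 0.02
40 7.01 tang 0.7 rad 0.49 0.53
35 7.33 tang 2.44 rad -0.12 0.91
30 7.64 tang 2.59 rad -0.14 0.35
25 7.96 tang 4.3 rad -0.52 -0.35
20 8.28 tang 6.26 rad -0.83 -0.3
15 8.59 tang 7.66 rad -0.59 -0.26
10 8.91 tang 0.89 rad 0.08 0.91
5 9.22 tang 0.18 rad -0.1 0.45
```

View pics/top2.png

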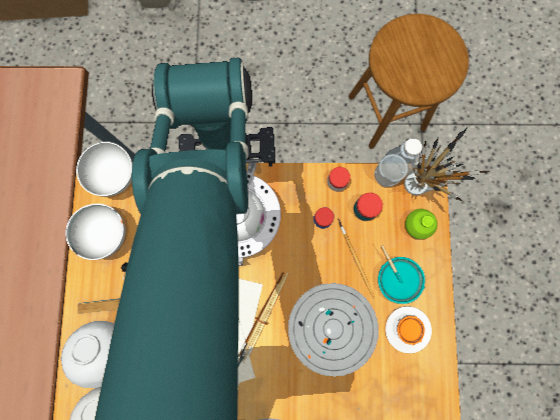

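View pics/side2.png

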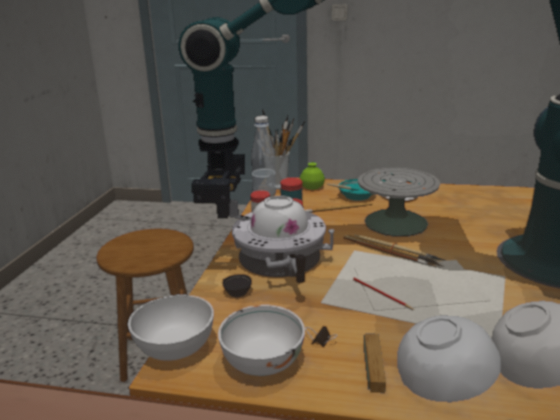

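Force rose to 7.7 N and dropped: the first click went through, and the bowl is still centred. Next is the second click.

```bash
python3 - <<'E'
from h import *
f0=np.array(status.current_contact_force()); mx=0
for th in [0,-5,-10,-15,-20,-25,-30,-35,-40,-43,-46,-49,-52,-54]:
    robot.move_linear(P(th,.112,.092),R(th+90),max_speed=.06)
    t=np.radians(th); f=np.array(status.current_contact_force())-f0
    ft=f@[-np.sin(t),np.cos(t),0]; mx=max(mx,ft)
    print(th,round(status.current_t(),2),'tang',ft.round(2),f[2].round(2))
    if mx>4.5 and ft<2: break
robot.sleep(.4)
# back off, up
robot.move_linear(P(th+12,.116,.092),R(th+102),max_speed=.1)
robot.move_linear(P(th+12,.116,.23),max_speed=.25)
snap('side','side3');snap('top','top3'); print(status.current_t())
E
```

```text
0 9.64 tang -0.56 0.23
-5 9.96 tang -0.68 0.71
-10 10.28 tang 0.04 0.58
-15 10.59 tang -1.02 -0.16
-20 10.91 tang 0.44 -0.17
-25 11.22 tang 1.56 0.19
-30 11.54 tang 2.25 -0.59
-35 11.86 tang 3.73 -0.87
-40 12.18 tang 5.09 -0.49
-43 12.43 tang 6.12 -1.18
-46 12.68 tang 6.22 -1.56
-49 12.93 tang 0.27 0.2
14.5167
```

View pics/side3.png

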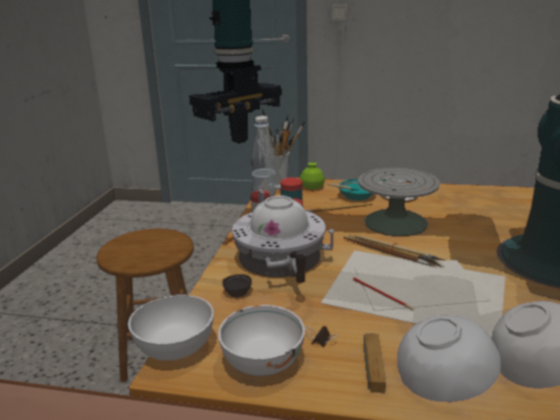

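View pics/top3.png

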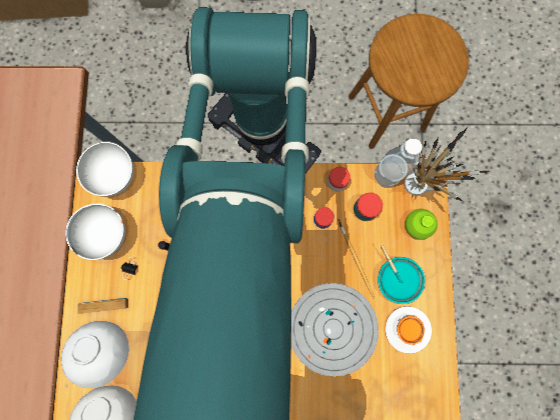

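```bash
python3 - <<'E'
from h import *
robot.goto([.43,.21,.23],R(24))
d=snap('top','top4'); print(status.current_t(),status.current_joints())
im=d['frame'][150:290,140:310,::-1]
cv2.imwrite('pics/top4z.png',np.vstack([cv2.resize(im,None,fx=4.2,fy=4.2,interpolation=cv2.INTER_CUBIC)]))
E
```

```text
15.725 [ 4.01191827e-01 -1.06922152e-01  2.01898399e+00 -3.13465626e-04
  1.22969049e+00 -1.72189469e-02]
```

View pics/top4z.png

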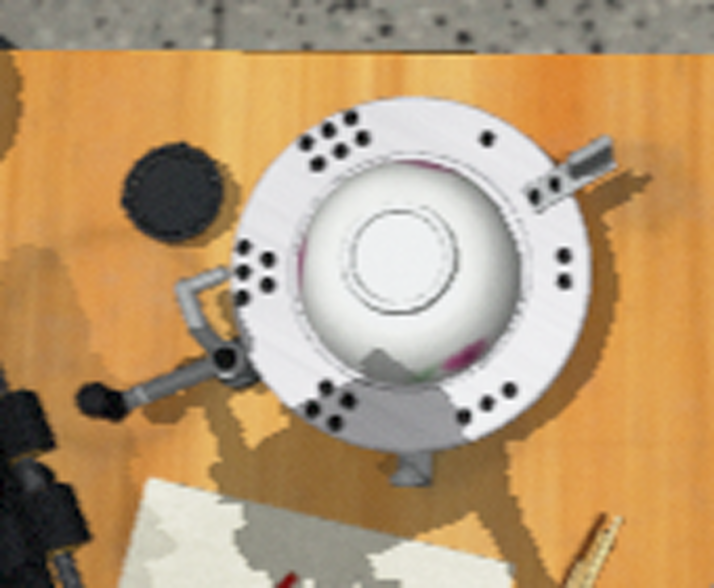

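The head is not at station three. It stopped on the crest (tab at about -59°, with the pointer between marks 3 and 4) because I stopped pushing too early. I'll go back and push the tab further.

```bash
python3 - <<'E'
from h import *
robot.goto(P(-33,.112,.23),R(57))
robot.move_linear(P(-33,.112,.092),max_speed=.2)
f0=np.array(status.current_contact_force())
for th in [-40,-45,-50,-53,-56,-59]:
    robot.move_linear(P(th,.112,.092),R(th+90),max_speed=.06)
    t=np.radians(th); f=np.array(status.current_contact_force())-f0
    print(th,round(status.current_t(),2),'tang',(f@[-np.sin(t),np.cos(t),0]).round(2),f[2].round(2))
robot.sleep(.3)
robot.move_linear(P(th+8,.114,.092),R(th+98),max_speed=.1)
robot.move_linear(P(th+8,.114,.23),max_speed=.25)
robot.goto([.43,.21,.23],R(24))
d=snap('top','top5'); print(status.current_t())
im=d['frame'][150:290,140:310,::-1]
cv2.imwrite('pics/top5z.png',np.vstack([cv2.resize(im,None,fx=4.2,fy=4.2,interpolation=cv2.INTER_CUBIC)]))
from meas import dots
for p in dots(d): print(p[:2].round(4),(p[3:]).round(1),np.hypot(*(p[:2]-C)).round(4),np.degrees(np.arctan2(p[1]-C[1],p[0]-C[0])).round(1))
E
```

```text
-40 18.08 tang -0.96 0.26
-45 18.4 tang -0.99 0.08
-50 18.72 tang -0.83 -0.33
-53 18.97 tang -1.22 0.64
-56 19.22 tang -1.23 -0.81
-59 19.47 tang -0.95 0.14
21.975
[0.6466 0.0644] [242.5 175.1] 0.0885 -6.4
[0.6454 0.0911] [230.5 175.5] 0.0883 10.9
[0.6457 0.0776] [236.5 175.4] 0.0871 2.2
[0.633  0.0772] [236.5 180.9] 0.0744 2.3
[0.6336 0.0637] [242.6 180.7] 0.0757 -8.0
[0.6325 0.0908] [230.5 181.1] 0.0756 12.6
[0.6111 0.1453] [205.7 190.3] 0.0882 53.5
[0.6019 0.0056] [268.4 194.9] 0.0811 -57.8
[0.5991 0.1514] [202.7 195.6] 0.0871 62.3
[0.599 0.137] [209.2 195.7] 0.0745 57.3
[0.5871 0.1578] [199.6 200.9] 0.0882 71.2
[0.5872 0.143 ] [206.3 200.9] 0.0744 67.5
[ 0.5624 -0.0018] [271.6 212.5] 0.0762 -87.2
[ 0.5632 -0.0139] [277.  212.2] 0.0883 -87.1
[ 0.5272 -0.0008] [270.9 228.4] 0.0815 -112.8
[0.5241 0.1404] [206.3 229.2] 0.0745 117.6
[0.52   0.1626] [196.1 231. ] 0.0964 113.7
[0.5174 0.1521] [200.8 232.2] 0.0881 118.0
[0.5131 0.1333] [209.4 234.2] 0.0745 127.7
[0.5149 0.0054] [267.9 233.9] 0.0816 -122.4
[0.5061 0.1443] [204.2 237.4] 0.0876 126.9
[0.4776 0.0705] [237.7 250.8] 0.0812 -177.3
[0.4783 0.0571] [243.8 250.5] 0.0823 -167.9
[0.4771 0.084 ] [231.4 251. ] 0.0822 173.2
[0.4584 0.0754] [235.1 259.7] 0.1003 179.4
```

View pics/top5z.png

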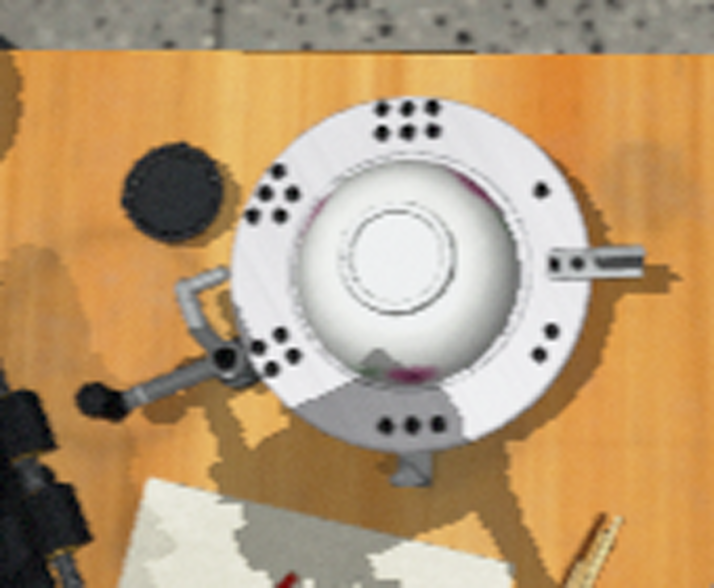

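Three dots are now at the pointer: the middle dot at pixel (237.7, 250.8) lies at 81.2 mm and -177.3°, against the pointer's -177.7°. Next is the lever.

```bash
python3 - <<'E'
from h import *
for n,px in(('top0',(405,256)),('top5',(398,260))):
    d=dict(np.load(f'pics/{n}.npz')); print((onz(d,140+px[0]/4.2-.4,150+px[1]/4.2-.4,.131)[:2]-C).round(4))
V=np.array([.5125,.171])
def L(phi,off,z):
    a=np.radians(phi); u=np.array([np.cos(a),np.sin(a)]); n=np.array([-u[1],u[0]])
    return np.array([*(V+.065*u+off*n),z])
off=.027
robot.move_linear(L(114,.055,.23),R(24),max_speed=.25)
robot.move_linear(L(114,.055,.068),max_speed=.2)
f0=np.array(status.current_contact_force())
def rep(phi):
    a=np.radians(phi); f=np.array(status.current_contact_force())-f0
    ft=f@[-np.sin(a),np.cos(a),0]; print(round(phi,1),round(status.current_t(),2),'tang',ft.round(2),f.round(2)); return ft
robot.move_linear(L(118,off,.068),R(28),max_speed=.08); rep(118)
for phi in np.arange(114,84,-2.):
    robot.move_linear(L(phi,off,.068),R(phi-90),max_speed=.05)
    if rep(phi)>7: break
robot.sleep(.2); rep(phi)
snap('side','side6');snap('top','top6')
E
```

```text
[-0.0023 -0.0046]
[-0.0043 -0.0012]
118 23.62 tang 0.34 [-0.28 -0.19 -0.01]
114.0 23.88 tang 0.26 [-0.23 -0.13 -0.33]
112.0 24.12 tang 1.09 [-1.16 -0.05  0.04]
110.0 24.38 tang 0.75 [-0.5  -0.81 -0.27]
108.0 24.62 tang 0.53 [-0.23 -1.01 -0.73]
106.0 24.88 tang 0.54 [-0.56 -0.03 -0.06]
104.0 25.12 tang 0.92 [-0.71 -0.97 -0.18]
102.0 25.38 tang 1.28 [-1.21 -0.45 -0.21]
100.0 25.62 tang 0.64 [-0.76  0.67  0.83]
98.0 25.88 tang 0.58 [-0.52 -0.49 -0.99]
96.0 26.12 tang 1.25 [-1.21 -0.44 -0.6 ]
94.0 26.38 tang 1.17 [-1.2   0.38 -0.25]
92.0 26.62 tang 2.18 [-2.16 -0.54 -0.9 ]
90.0 26.88 tang 0.83 [-0.83  0.18  0.38]
88.0 27.12 tang 2.35 [-2.38 -0.87 -0.24]
86.0 27.38 tang 7.18 [-7.21 -0.22  3.78]
86.0 27.57 tang 6.59 [-6.58  0.35  2.64]
```

View pics/side6.png

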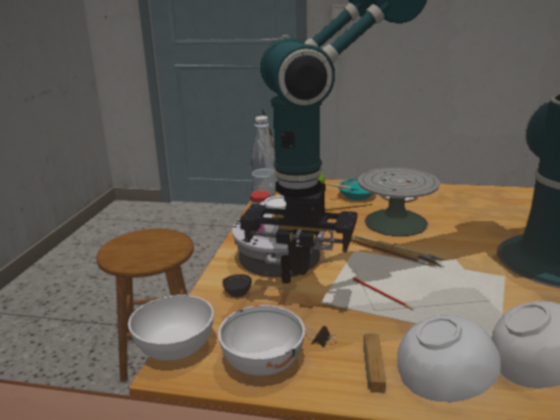

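```bash
python3 - <<'E'
from h import *
V=np.array([.5125,.171])
def L(phi,off,z):
    a=np.radians(phi); u=np.array([np.cos(a),np.sin(a)]); n=np.array([-u[1],u[0]])
    return np.array([*(V+.065*u+off*n),z])
robot.move_linear(L(85,.027,.068),R(-5),max_speed=.03); robot.sleep(.3); print(status.current_contact_force())
robot.move_linear(L(86,.060,.068),max_speed=.05)
robot.move_linear(L(86,.075,.25),max_speed=.25)
robot.goto([.38,.25,.25],R(24))
d=snap('top','top7');snap('side','side7'); print(status.current_t())
im=d['frame'][150:290,140:310,::-1]
cv2.imwrite('pics/top7z.png',cv2.resize(im,None,fx=4.2,fy=4.2,interpolation=cv2.INTER_CUBIC))
from meas import dots
for p in dots(d):
    if p[0]<.49 : print(p[:2].round(4),np.hypot(*(p[:2]-C)).round(4))
E
```

```text
[-8.79092609  0.80127516  4.38612431]
30.5333
[0.4772 0.0854] 0.0822
[0.4777 0.0722] 0.081
[0.4779 0.0586] 0.0823
```

View pics/top7z.png

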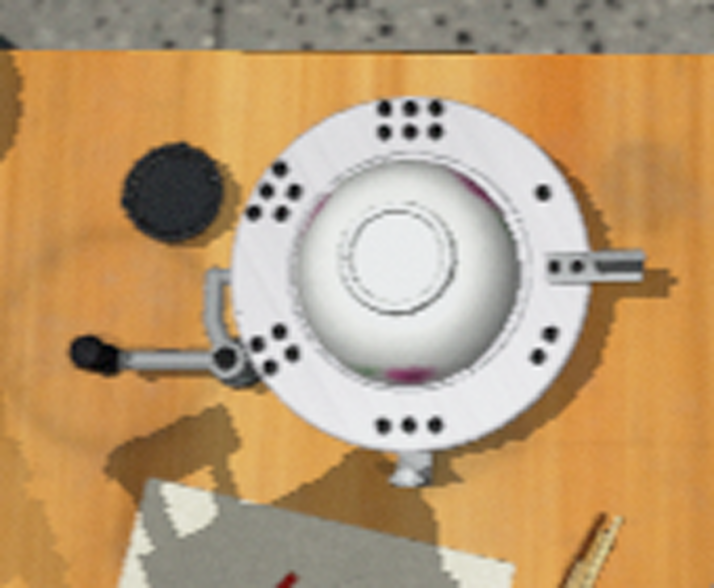

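View pics/side7.png

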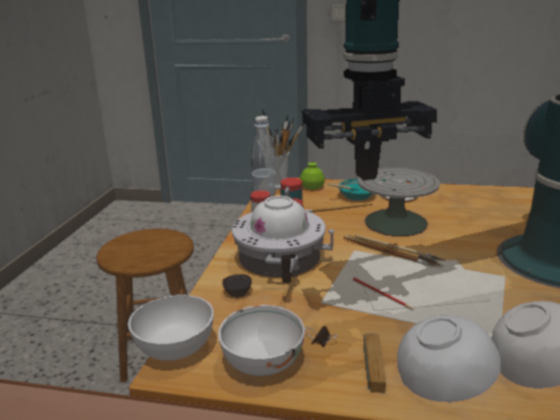

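```bash
python3 - <<'E'
from h import *
V=np.array([.5125,.171])
d=dict(np.load('pics/top7.npz'))
for px in((95,400),(90,352)):
    g=onz(d,140+px[0]/4.2-.4,150+px[1]/4.2-.4,.098)[:2]; a=g-V
    print(g,np.hypot(*a),np.degrees(np.arctan2(a[1],a[0])),np.hypot(*(g-C)))
print(status.current_contact_force(),status.current_t())
E
```

```text
[0.48697639 0.22825483] 0.06268628826510528 114.02681754972303 0.1698421834972206
[0.5113055  0.23220767] 0.06121932516441854 91.11801608035722 0.164866828474274
[-0.13962615 -0.15940163  1.216408  ] 30.5333
```

The lever turned about 23° (0.40 rad) and met a stop. The angle is only known to about ±2°, so I'll push once more, a little firmer, to be sure it is home.

```bash
python3 - <<'E'
from h import *
V=np.array([.5125,.171])
def L(phi,off,z):
    a=np.radians(phi); u=np.array([np.cos(a),np.sin(a)]); n=np.array([-u[1],u[0]])
    return np.array([*(V+.065*u+off*n),z])
robot.goto(L(87,.060,.25),R(-3))
robot.move_linear(L(87,.060,.068),max_speed=.2)
f0=np.array(status.current_contact_force())
for off in [.035,.031,.029,.027,.025,.023,.021,.019]:
    robot.move_linear(L(87,off,.068),max_speed=.05)
    robot.sleep(.1)
    f=np.array(status.current_contact_force())-f0; e=status.current_eef_pos(); print(off,f.round(1),np.round(e,4))
    if f[0]<-14: break
robot.move_linear(L(87,.060,.068),max_speed=.08)
robot.move_linear(L(87,.075,.25),max_speed=.3)
robot.goto([.38,.25,.25],R(24))
d=snap('top','top8'); print(status.current_t(),status.current_contact_force())
im=d['frame'][150:290,140:310,::-1]
cv2.imwrite('pics/top8z.png',cv2.resize(im,None,fx=4.2,fy=4.2,interpolation=cv2.INTER_CUBIC))
from meas import dots
for p in dots(d):
    if p[0]<.49 : print(p[:2].round(4),np.hypot(*(p[:2]-C)).round(4))
# lever shift between 7 and 8
a=cv2.cvtColor(np.load('pics/top7.npz')['frame'][225:245,152:172],cv2.COLOR_RGB2GRAY).astype(np.float32);b=cv2.cvtColor(d['frame'][225:245,152:172],cv2.COLOR_RGB2GRAY).astype(np.float32)
print(cv2.phaseCorrelate(a,b))
E
```

```text
0.035 [2.  0.1 0. ] [0.4806 0.2376 0.0677]
0.031 [ 1.6  0.8 -0.8] [0.4849 0.2375 0.068 ]
0.029 [ 1.3 -0.1  0.2] [0.4869 0.2374 0.068 ]
0.027 [-3.9  1.7  2.1] [0.488  0.2374 0.0678]
0.025 [-9.1  3.5  5.5] [0.4884 0.2375 0.0676]
0.023 [-13.1   4.9   7.2] [0.4888 0.2376 0.0674]
0.021 [-16.4   7.2  10.7] [0.4894 0.2379 0.0672]
36.7917 [-0.44729096 -0.01535365  1.06798227]
[0.4773 0.0858] 0.0822
[0.4776 0.0723] 0.0811
[0.4779 0.0587] 0.0823
((0.03513187477349078, 0.16227780742168108), 0.9796731835603714)
```

View pics/top8z.png

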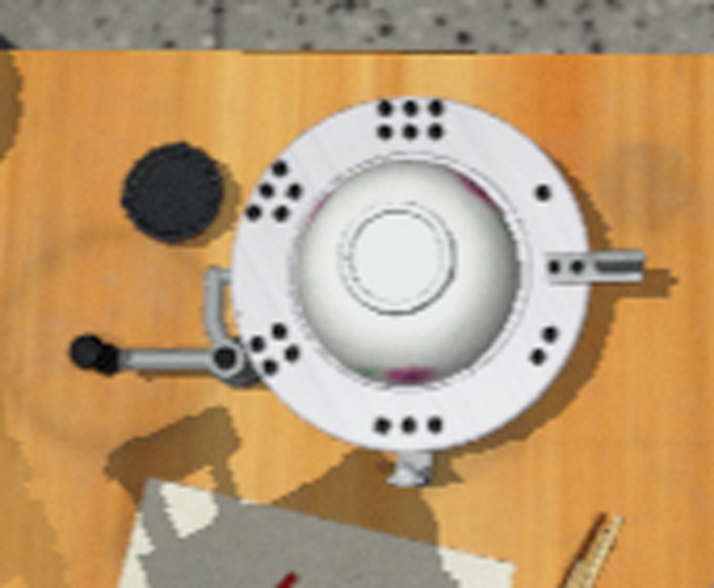

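The lever sits on a hard stop: 16 N moved it by less than 0.4 mm. The mark is at the pointer, so I'm handing in.

```bash
python3 -c "
from h import *
print(job.finish_job(), status.current_t())"
```

```text
the job is handed in; nothing more can be done
the job is handed in; nothing more can be done
```

I pushed the wheel two clicks clockwise by its tab until the three-dot mark stood at the pointer. I then pushed the lock lever home, backed clear and handed the job in at about 37 s; `finish_job()` gives no verdict.

- **Second click:** it first stopped on the crest between marks 3 and 4, because I stopped pushing when the force dropped. I saw this in the top camera view, went back to push the tab further, and confirmed the click before touching the lever.
- **Three-dot mark:** at the last check its middle was 81.1 mm from the wheel's axis, within about 1 mm sideways of where the station should be. That is inside the 5 mm limit. It was also within about 2.5 mm of the pointer arrow's measured direction.
- **Lock lever:** it turned about 23° (0.40 rad) and met a hard stop. A second push of 16 N moved it less than 0.4 mm. The camera angle is only good to about 2°, so "home" rests mainly on that hard stop.
- **Painted bowl:** it looked about 4.5 mm off centre, against 5 mm at the start. The limit is 12 mm.
- **Other things:** they looked unmoved in the pictures, and the arm was clear of everything at the end.

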